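# Hold the reader's light shield on its balance point

## Task

Pull the sample tray of the white vial reader out to its stop while its dark light shield stays shut. Then, leaving the tray fully out, take the shield by its short crossbar, swing it up until it stands upright on its balance point, where it would fall neither forward nor back, and finish while still holding it there by the crossbar, so that the wells stay open for loading. Do not let the shield go over backwards, and leave the small bottle and the beaker beside the reader alone.

Things in the scene. Friction and masses are not known exactly. Their poses are not given: they have to be found in the camera images.
- reader: white box-shaped vial reader, fixed to the worktop, 235 deep x 170 wide x 90 mm high. Origin under the middle of its front face; x points into the reader, away from the tray's way out, y to its left seen from the robot, z up. It stands turned by up to 0.25 rad.
- tray (a joint): how far the sample tray is pulled out of the reader's front, in m: 0 shut, 0.14 at its stop. It slides level along the reader's -x and stays where it is left (about 4 N of friction). Its front panel is 154 mm wide, 8 mm thick, its top at z 0.080; the panel's outer face is at reader x = minus the joint value.
- tray_pull (a point): middle of the tray's straight level steel pull bar: 10 mm thick, 80 mm long along the reader's y, at height 0.066, 44 mm in front of the front panel (39 mm clear behind the bar), with a 10 mm stem to the panel at each end. Axes as the reader's.
- shield (a joint): angle (rad) of the dark flat light shield, a flap 62 long x 118 wide x 6 mm hinged across the tray: 0 level and shut over the wells, 1.57 upright, its balance point, 2.0 fallen over backwards on its rear stop. Growing angle lifts the front edge up, then back, a turn about the reader's +y. The hinge is free: let go, it falls either way.
- shield_hinge (a point): middle of the shield's hinge line, which runs along the reader's y at height 0.056, in mid-thickness of the flap; it rides with the tray, at reader x = 0.120 minus the tray's value.
- shield_bar (a point): middle of the shield's crossbar: black, round, 12 mm thick, 40 mm long along the reader's y, flat ends, in the flap's plane 84 mm from the hinge, on a stem 10 mm wide that sets it 22 mm before the flap's edge. Shut: at height 0.056, 28 mm behind the inside of the front panel, free space down to z 0.02 round it. Pinched by its two ends, it turns between the fingers.
- shield_grip: the crossbar with its stem, one piece with the shield; origin at the same point as point shield_bar.
- small_bottle: small brown bottle, 38 mm across, 62 mm high, standing loose beside the reader's tray; origin under its middle. Bystander.
- glass_beaker: clear glass beaker, 53 mm across, 66 mm high, standing loose beside the reader's tray; origin under its middle. Bystander.

How it is judged (in metres and radians):
On the way, in this order (a step that is already met when the one before it is completed fails the run):
1. the tray is out to its stop (0.13 m or more) with the shield still shut (value of joint tray above 0.13 m and value of joint shield below 0.15 rad), for 0.2 s.
2. the shield stands at its balance point, held by its crossbar (value of joint shield between 1.45 and 1.69 rad and contact force between the fingers and shield_grip above 1 N), for 0.3 s.
At the end, for the whole second after the job is handed in: The tray is within 10 mm of its stop, the shield stands still within 0.12 rad (7 degrees) of upright, and the fingers hold it by its crossbar (more than 1 N) (all of step 2 and value of joint tray above 0.13 m and velocity of joint shield between -0.2 and 0.2 rad/s); the arm keeps its last pose, push and grip.
It fails at once if the shield goes over backwards (value of joint shield above 1.9 rad).
It fails at once if the small bottle is moved (30 mm) or tipped (distance of small_bottle from where it was at the start of the episode above 0.03 m or angle between small_bottle's own z axis and vertical above 0.3 rad).
It fails at once if the beaker is moved (30 mm) or tipped (distance of glass_beaker from where it was at the start of the episode above 0.03 m or angle between glass_beaker's own z axis and vertical above 0.3 rad).
It also fails if it takes over 48 s, if anything falls off the work surface, if the arm or the gripper's body presses on something with over 40 N, if the wrist force passes 120 N, or if a joint passes its speed limit or range.

## Robot

A 7-joint arm with a two-finger parallel gripper is mounted at the origin on a cart in front of the work surface, level with it; the furniture and walls round the work are solid. World frame = base frame: x ahead of the robot, y to its left, z up, the work surface at z = 0. Lengths are in m, angles in degrees, forces in N, time in s.
With the tool pointing down it reaches from about 0.425 to 0.925 m from the base axis. Payload 6.8 kg.
Tool frame: the origin (TCP) lies at the very end of the fingers, on their centre line; the grasp point (between the pads) lies 19 mm behind it; z points along the fingers, y is the line along which they close (so a half turn about z gives the same grasp; the last joint's range is limited). The gripper opens to 85 mm and grips with 20 to 120 N. Pads are 22 mm wide; open, the fingers measure 114 mm over their backs; the gripper's body (76 mm by 85 mm) begins 54 mm behind the grasp point. The pads swing forward as they close: fully open they stand 13 mm farther back than shut.
Start: joints at [-73.115, 27.33, 1.283, 89.118, -0.659, 63.558, -4.761], TCP at [0.265, 0.621, 0.231] pointing down, gripper open.
Joint ranges: [-169.35, 169.35], [-19.33, 120.38], [-80.79, 83.38], [13.8, 139.57], [-78.32, 258.32], [9.67, 109.79], [-169.56, 169.56]. Speed limits (degrees/s): [136.94, 136.94, 180, 180, 180, 180, 180].

## Interface

Orientations are given as [roll, pitch, yaw] about the fixed x, y, z axes, in that order (R = Rz(yaw) Ry(pitch) Rx(roll)).
In Python, from cell import manip, eyes gives the robot as it stands. The module is installed in compiled form; this text tells all that it offers.
- The arm moves only by the shell command python3 -m pendant 'ROWS'. ROWS is JSON, a list of rows, each a list of 3 entries, a list of its own where there are three numbers: the finger opening in m, from 0 to 0.0854, then the shift along the tool's x, y, z in m, then the turn about the tool's z in rad. In form: [[jaw, [x, y, z], yaw], ...]. A call has 1 to 20 rows; each row is the pose to reach, as a shift and turn from the pose commanded when the call began, along the tool's axes at that moment; what a row does not reach only later rows make up. A row lasts 1/8 s, in which the tool goes at most 62.5 mm and 10.7 degrees, less where a joint would pass 70% of its speed; a pose out of reach is approached as far as the arm can. A call with a gripper value outside its range is refused whole. The fingers move at their own pace and stop on an object; the grip force is fixed at half the most. Time passes only in rows, so rows that repeat a pose let the fingers close. It gives the time, the measured TCP pose, the force, the opening and the grip force at its end, in the units of the state.
- manip.sense(): the state, without advancing time (a new reading comes with each control period).
- eyes.camera(name): name is "scene" or "top" or "wrist"; returns a dict with "color" (384x512x3 uint8, blue, green, red), "fovy" (degrees; the focal length in pixels is half the picture's height over the tangent of half this angle, whatever the lens; pixels are square), "cx", "cy" (the principal point, pixels), "R" (3x3) and "t" (3): a world point X has camera coordinates R X + t. Camera axes: x right, y down, z forward; pixel columns grow to the right and rows downward; lengths in m; the calibration is good to about 2 mm. A picture is of the moment at which its call begins. There is no depth.
- manip.close_job(): hands the job in; it is judged then, once.
Trained networks look in a picture, given as the dict that the camera call returned (one of the last four; its "shot" number tells which), for a name from the list of things; names that differ only in an ending like _2 or _b are one class to them, and where a whole thing is asked for, a point or a joint stands for the part that bears it (a point fixed in the world has none). Each returns a list of dicts, best first, with "conf" (0 to 1); they miss things now and then, are a little off and sometimes report something else, mostly with a low value. They report only what shows in the picture. A call takes as long as a camera call.
- eyes.look_for(query, picture): "xyz" ([x, y, z] in m, in the coordinates of the camera as it stood for that picture, good to about 4 mm: the middle of the surface that is visible of it).
- eyes.tip_of(query, picture): "xyz" ([x, y, z] in m, in the coordinates of the camera as it stood for that picture, good to about 4 mm: a listed point, or the origin of a listed thing).
The state is a dict: "t": time; "joint_positions": joint angles; "joint_vel": joint speeds; "effort": joint torques, N m; "ee_pos": TCP position; "tool_rot": TCP orientation; "force": force on the tool from outside, world axes, zero at the start; "moment": the same for the moment, N m; "gripper_width": opening from 0.0 (shut) to 1.0 (fully open); "grasp_force": force on a finger pad.
Only numpy, scipy, OpenCV 4.12 (cv2) and the standard library are available. Lean on these libraries where they do the work, as an engineer would, in place of code of your own. Each camera call takes 0.05 s, during which the arm holds its last target. There are 200 camera calls.

## Working session

There is one attempt and no reset: what is moved stays moved. The work goes in short steps, Python scripts to look and compute and a shell command to move; the robot and the scene stay as the last step left them, time stands still between calls to the robot, and variables do not carry over. Pictures are saved under pics/ and viewed, at most 10 in all, crops included, and the job is handed in when it is done.

```bash
mkdir -p pics
cat > h.py <<'E'
import numpy as np, cv2
from cell import manip, eyes
from scipy.spatial.transform import Rotation as Ro
def find(cam,names,pic=None):
    p=pic or eyes.camera(cam); R=np.array(p["R"]);t=np.array(p["t"]); o={}
    for n in names:
        r=eyes.tip_of(n,p)
        o[n]=[(np.round(R.T@(np.array(d["xyz"])-t),4).tolist(),round(d["conf"],2)) for d in r[:2]]
    return p,o
E
python3 - <<'E'
from h import *
s=manip.sense(); print(s)
for c in ("top","scene"):
    p,o=find(c,["reader","tray_pull","shield_hinge","shield_bar","small_bottle","glass_beaker"])
    cv2.imwrite(f"pics/{c}0.png",p["color"])
    print(c); [print(k,v) for k,v in o.items()]
a=cv2.imread("pics/top0.png");b=cv2.imread("pics/scene0.png")
cv2.imwrite("pics/a.png",cv2.resize(np.vstack([a,b]),(400,600)))
E
```

```text
{'t': 0.0, 'joint_positions': array([-73.11742795,  27.37666785,   1.28047158,  89.1796553 ,
        -0.6596271 ,  63.55719047,  -4.76027946]), 'joint_vel': array([ 0.02915972,  0.02786585,  0.08298656,  0.07895004,  0.05722171,
       -0.02642746,  0.05044682]), 'effort': array([ 1.62850196e-03, -5.96453297e+01,  1.60866302e+00, -2.81178224e+01,
        1.24620119e-02,  9.40742641e-03, -2.60567691e-05]), 'ee_pos': array([0.2643503 , 0.62042802, 0.23030577]), 'tool_rot': array([-1.79894099e+02,  7.51681667e-03,  1.56925215e+02]), 'force': array([ 0.87199635, -0.34355394,  0.67196504]), 'moment': array([ 0.01581496, -0.00881163, -0.00754441]), 'grasp_force': 0.0, 'gripper_width': 1.0006022184986065}
top
reader [([0.6523, 0.1539, 0.0011], 0.55)]
tray_pull [([0.5988, 0.1453, 0.0663], 0.58)]
shield_hinge []
shield_bar []
small_bottle []
glass_beaker [([0.6647, -0.0083, 0.0001], 0.55)]
scene
reader [([0.6452, 0.1494, 0.0038], 0.73)]
tray_pull []
shield_hinge []
shield_bar []
small_bottle [([0.6242, 0.2929, -0.0014], 0.82)]
glass_beaker [([0.6678, -0.0137, 0.0033], 0.63)]
```

View pics/a.png

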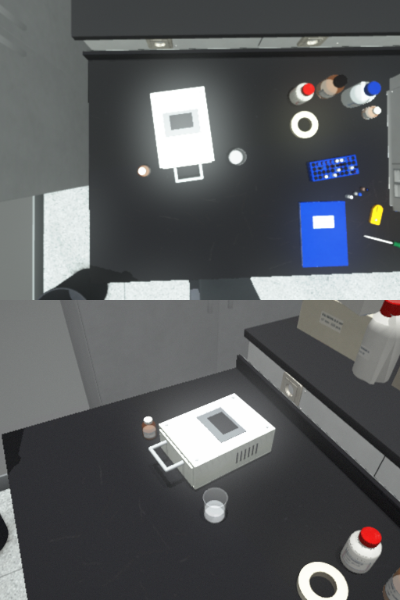

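The top view shows the reader (white, around (180,125) in the shown half) with its pull toward the robot at (188,178), the bottle left at (143,170) and the beaker right at (237,157). This agrees with the network reports. Next I'll get the yaw from the lid outline.

Run:
```python
from h import *
p,o=find("top",["reader","tray_pull","small_bottle"]); print(o)
im=p["color"]; R=np.array(p["R"]);t=np.array(p["t"]); f=192/np.tan(np.radians(p["fovy"])/2)
m=(im.min(2)>200).astype(np.uint8)
m=cv2.morphologyEx(m,cv2.MORPH_OPEN,np.ones((9,9),np.uint8))
c=max((c for c in cv2.findContours(m,0,2)[0] if c[:,0,0].max()<330),key=cv2.contourArea)
px=cv2.boxPoints(cv2.minAreaRect(c)); print(px)
C=-R.T@t
for u,v in px:
    d=R.T@np.array([(u-p["cx"])/f,(v-p["cy"])/f,1]); print(np.round(C+d*(0.09-C[2])/d[2],4))
print(C)
```

```text
{'reader': [([0.651, 0.153, 0.0029], 0.67)], 'tray_pull': [([0.6008, 0.1475, 0.0665], 0.85)], 'small_bottle': [([0.6307, 0.294, 0.0029], 0.55)]}
[[190.70792 118.85802]
 [261.1704  109.2495 ]
 [274.5335  207.24544]
 [204.07101 216.85396]]
[0.87   0.2642 0.09  ]
[0.8904 0.0924 0.09  ]
[0.6502 0.0665 0.09  ]
[0.6316 0.2363 0.09  ]
[0.64195708 0.12579991 0.93665923]
```

```bash
python3 -m pendant '[[0,[-0.05,-0.03,0],-0.05],[0,[-0.1,-0.06,0],-0.15],[0,[-0.15,-0.09,0],-0.25],[0,[-0.2,-0.12,0],-0.35],[0,[-0.25,-0.15,0.02],-0.45],[0,[-0.3,-0.18,0.04],-0.515],[0,[-0.35,-0.205,0.06],-0.515],[0,[-0.4,-0.23,0.07],-0.515],[0,[-0.45,-0.255,0.07],-0.515],[0,[-0.49,-0.275,0.07],-0.515],[0,[-0.517,-0.29,0.07],-0.515],[0,[-0.517,-0.29,0.07],-0.515],[0,[-0.517,-0.29,0.07],-0.515]]'
python3 - <<'E'
from h import *
s=manip.sense(); print(s["ee_pos"],s["tool_rot"],s["joint_positions"])
p,o=find("wrist",["reader","tray_pull"]); print(o)
p2,o=find("top",["tray_pull"]); print(o)
cv2.imwrite("pics/w1.png",np.hstack([p["color"],p2["color"][100:400,150:350][:384] if 0 else cv2.resize(p2["color"][130:258,170:266],(288,384))]))
E
```

```text
t: 2.52
ee_pos: [0.626, 0.1526, 0.1612]
tool_rot: [180.0, -0.0, -173.5]
force: [-0.2, -0.2, 0.2]
gripper_width: -0.002
grasp_force: 0.0
[0.62596128 0.15257124 0.16116836] [ 1.79955303e+02 -3.12735507e-02 -1.73525654e+02] [-22.55487656  28.40284216   4.57230699  97.54190881  -2.74219468
  54.1840175   79.5496137 ]
{'reader': [([0.6419, 0.1509, -0.0015], 0.78)], 'tray_pull': [([0.59, 0.1463, 0.0652], 0.83), ([0.6438, 0.1517, 0.0015], 0.4)]}
{'tray_pull': []}
```

View pics/w1.png

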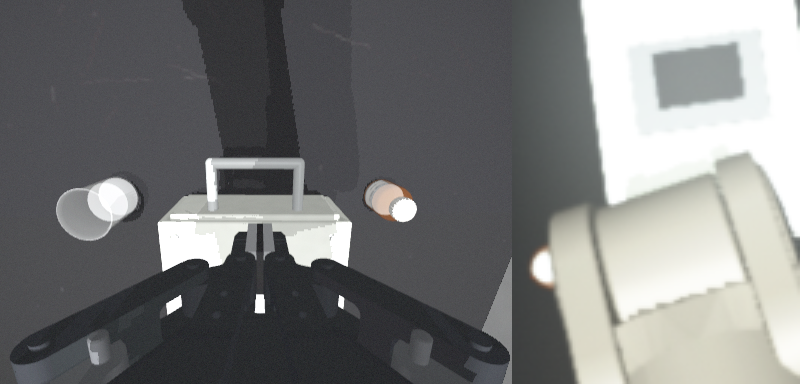

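Wrist view: the pull bar runs from (208,163) to (304,163), and the closed fingertips are at about (258,230), over the reader's front. I'll back-project the bar and panel.

Run:
```python
from h import *
p=eyes.camera("wrist"); R=np.array(p["R"]);t=np.array(p["t"]); f=192/np.tan(np.radians(p["fovy"])/2);C=-R.T@t
print(C,p["cx"],p["cy"])
for u,v,z in [(208,163,.066),(304,163,.066),(256,158,.066),(256,168,.066),(212,208,.066),(298,208,.066),(161,222,.09),(350,222,.09),(178,196,.0),(332,196,.0)]:
    d=R.T@np.array([(u-p["cx"])/f,(v-p["cy"])/f,1]); print(u,v,np.round(C+d*(z-C[2])/d[2],4))
cv2.imwrite("pics/w2.png",cv2.resize(p["color"][140:260,140:370],(800,417)))
```

```text
[0.55843262 0.14583893 0.3037984 ] 259.5048026856966 191.86843046757522
208 163 [0.6013 0.1038 0.066 ]
304 163 [0.5915 0.1902 0.066 ]
256 158 [0.5919 0.1465 0.066 ]
256 168 [0.601  0.1475 0.066 ]
212 208 [0.6439 0.1103 0.066 ]
298 208 [0.6346 0.1914 0.066 ]
161 222 [0.653  0.0709 0.09  ]
350 222 [0.6344 0.2334 0.09  ]
178 196 [0.6571 0.059  0.    ]
332 196 [0.6361 0.2421 0.    ]
```

View pics/w2.png

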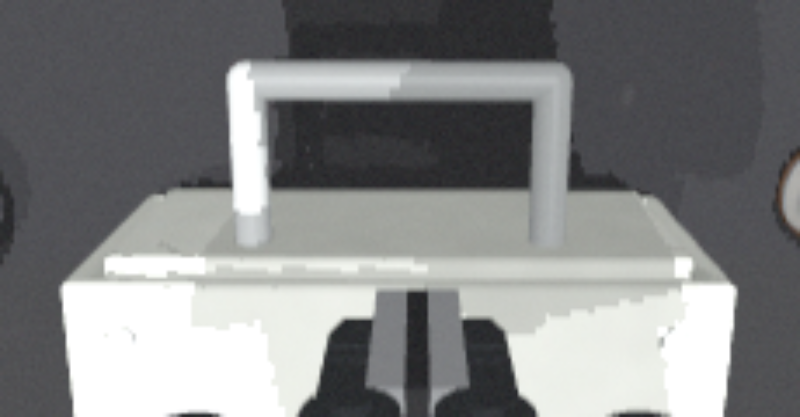

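The bar centre is (0.597, 0.147), the front is at about (0.642, 0.152) and the yaw is 6.5°, which matches the tool's yaw. The fingers go down behind the bar.

```bash
python3 -m pendant '[[0,[0.003,0.003,0.04],0],[0,[0.003,0.003,0.075],0],[0,[0.003,0.003,0.095],0],[0,[0.003,0.003,0.115],0],[0,[0.003,0.003,0.115],0]]' && python3 -m pendant '[[0,[0.006,0,0],0],[0,[0.012,0,0],0],[0,[0.02,0,0],0],[0,[0.03,0,0],0],[0,[0.03,0,0],0]]'
```

```text
t: 3.45
ee_pos: [0.6224, 0.154, 0.0451]
tool_rot: [-180.0, -0.1, -173.6]
force: [0.3, -0.6, -0.2]
gripper_width: -0.001
grasp_force: 0.0
t: 4.08
ee_pos: [0.5927, 0.1509, 0.0469]
tool_rot: [180.0, -0.0, -173.6]
force: [0.1, 0.6, 0.8]
gripper_width: 0.002
grasp_force: 0.5
```

```bash
python3 -m pendant '[[0,[0.015,0,0],0],[0,[0.03,0,0],0],[0,[0.045,0,0],0],[0,[0.06,0,0],0],[0,[0.075,0,0],0],[0,[0.09,0,0],0],[0,[0.1,0,0],0],[0,[0.105,0,0],0]]'
python3 - <<'E'
from h import *
print(manip.sense()["force"])
p,o=find("scene",["tray_pull","shield_hinge","shield_bar"]);print(o)
cv2.imwrite("pics/s1.png",cv2.resize(p["color"][80:330,120:420],(720,600)))
E
```

```text
t: 5.08
ee_pos: [0.4881, 0.139, 0.0462]
tool_rot: [-180.0, -0.0, -173.6]
force: [4.6, 0.2, 1.3]
gripper_width: -0.001
grasp_force: 2.1
[4.55059189 0.21430025 1.31634583]
{'tray_pull': [([0.4716, 0.1309, 0.0637], 0.66), ([0.6382, 0.144, 0.0597], 0.37)], 'shield_hinge': [([0.6396, 0.1462, 0.0598], 0.82)], 'shield_bar': [([0.5591, 0.1392, 0.0597], 0.78)]}
```

View pics/s1.png

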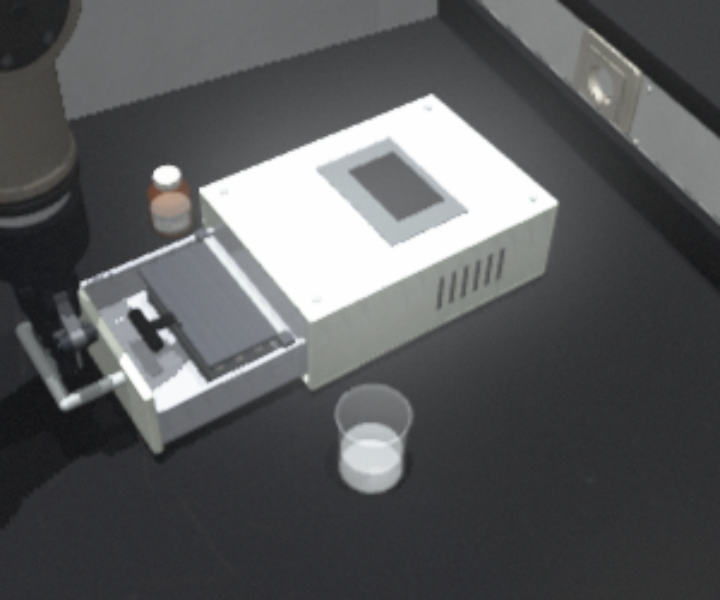

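The tray is out about 0.125 m and the shield is shut, with its crossbar at about (148,328) in the crop and no contact with it. I'll pull gently to the stop.

```bash
python3 -m pendant '[[0,[0.005,0,0],0],[0,[0.01,0,0],0],[0,[0.014,0,0],0],[0,[0.016,0,0],0],[0,[0.016,0,0],0]]'; python3 -m pendant '[[0,[0.004,0,0],0],[0,[0.004,0,0],0],[0,[0.004,0,0],0]]'
```

```text
t: 5.9
ee_pos: [0.4772, 0.1378, 0.0472]
tool_rot: [179.9, 0.5, -173.6]
force: [13.5, -0.3, -7.3]
gripper_width: -0.005
grasp_force: 6.5
t: 6.28
ee_pos: [0.4771, 0.1381, 0.048]
tool_rot: [179.9, 0.9, -173.6]
force: [21.0, 0.9, -11.9]
gripper_width: 0.003
grasp_force: 10.5
```

At the stop: 21 N, with no more travel. I'll back off inside the gap, rise, and look at the crossbar with the wrist camera.

```bash
python3 -m pendant '[[0,[-0.01,0,0],0],[0,[-0.018,0,0],0],[0,[-0.018,0,0],0],[0,[-0.018,0,-0.03],0],[0,[-0.018,0,-0.08],0],[0,[-0.018,0,-0.13],0],[0.06,[-0.02,0,-0.15],0],[0.06,[-0.04,0,-0.15],0],[0.06,[-0.04,0,-0.15],0],[0.06,[-0.04,0,-0.15],0]]'
python3 - <<'E'
from h import *
p,o=find("wrist",["tray_pull","shield_hinge","shield_bar","reader"]);print(o)
R=np.array(p["R"]);t=np.array(p["t"]);print(-R.T@t)
cv2.imwrite("pics/w3.png",p["color"])
q,o=find("top",["tray_pull","shield_hinge","shield_bar","reader"]);print(o)
q,o=find("scene",["tray_pull","shield_hinge","shield_bar","reader"]);print(o)
E
```

```text
t: 7.52
ee_pos: [0.5075, 0.1411, 0.1955]
tool_rot: [-180.0, -0.1, -173.6]
force: [0.2, 0.4, 0.1]
gripper_width: 0.703
grasp_force: 0.0
{'tray_pull': [([0.4539, 0.129, 0.0697], 0.76), ([0.6224, 0.1467, 0.0502], 0.29)], 'shield_hinge': [([0.6234, 0.1485, 0.0537], 0.81)], 'shield_bar': [([0.537, 0.1376, 0.055], 0.8)], 'reader': [([0.642, 0.1511, 0.0012], 0.57)]}
[0.44025993 0.13435607 0.33807751]
{'tray_pull': [], 'shield_hinge': [([0.6287, 0.2924, 0.0041], 0.65), ([0.628, 0.1484, 0.0555], 0.55)], 'shield_bar': [([0.5431, 0.1444, 0.0574], 0.91)], 'reader': [([0.6509, 0.1532, 0.0023], 0.63)]}
{'tray_pull': [([0.4603, 0.1322, 0.0643], 0.92)], 'shield_hinge': [([0.6308, 0.1391, 0.0583], 0.7), ([0.6657, -0.0115, 0.0044], 0.32)], 'shield_bar': [([0.5451, 0.1371, 0.06], 0.82)], 'reader': [([0.647, 0.1496, 0.0013], 0.6)]}
```

View pics/w3.png

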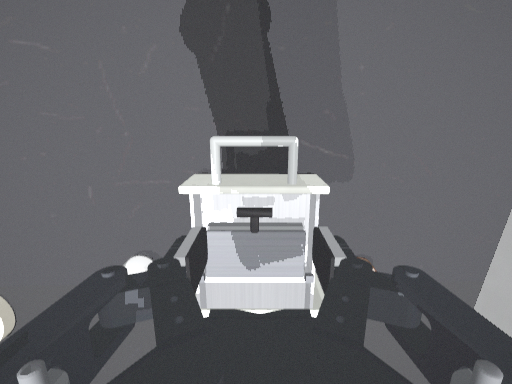

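Wrist view: crossbar at (254.5,212), flap behind it, panel at row 183, all clear. I'll refine the bar.

Run:
```python
from h import *
p=eyes.camera("wrist"); R=np.array(p["R"]);t=np.array(p["t"]); f=192/np.tan(np.radians(p["fovy"])/2);C=-R.T@t
g=p["color"].max(2)[195:235,225:285]
s=(g<60).astype(np.uint8); ys,xs=np.where(s[:25]); print(xs.min()+225,xs.max()+225,ys.min()+195)
for r in range(205,222): print(r,"".join("#" if v<60 else "." for v in p["color"].max(2)[r,230:280]))
for u,v,z in [(254.5,212,.056),(237,212,.056),(272,212,.056),(254.5,141,.066)]:
    d=R.T@np.array([(u-p["cx"])/f,(v-p["cy"])/f,1]); print(u,v,np.round(C+d*(z-C[2])/d[2],4))
s=manip.sense();T=Ro.from_euler("xyz",s["tool_rot"],degrees=True)
print(s["ee_pos"],T.inv().apply(np.array([.539,.139,.056])-s["ee_pos"]), T.as_matrix())
```

```text
238 271 206
205 ..................................................
206 ........###########...............................
207 ...........#.#.######.####################........
208 ....................#.#.....#########.#.##........
209 ..................................................
210 ..................................................
211 ..................................................
212 ..................................................
213 ..................................................
214 ...............##.#...............................
215 ..................................................
216 ....................#.............................
217 ..................................................
218 ............................#.....................
219 ............................#.....................
220 ............................#.....................
221 ............................#.....................
254.5 212 [0.5423 0.1401 0.056 ]
237 212 [0.5445 0.1204 0.056 ]
272 212 [0.54   0.1598 0.056 ]
254.5 141 [0.4627 0.1318 0.066 ]
[0.50891933 0.14129172 0.19628767] [-0.02964144 -0.00564533  0.14028629] [[-9.93719385e-01 -1.11900766e-01 -4.50575835e-05]
 [-1.11900767e-01  9.93719386e-01  8.96674203e-06]
 [ 4.37712089e-05  1.39524035e-05 -9.99999999e-01]]
```

```bash
python3 -m pendant '[[0.06,[-0.03,-0.005,0.0],0],[0.06,[-0.032,-0.005,0.05],0],[0.06,[-0.032,-0.005,0.1],0],[0.06,[-0.032,-0.005,0.13],0],[0.06,[-0.032,-0.005,0.158],0],[0.06,[-0.032,-0.005,0.158],0]]'
python3 - <<'E'
from h import *
q,o=find("wrist",["tray_pull","shield_bar"]);print(o)
p=eyes.camera("scene")
cv2.imwrite("pics/s2.png",np.hstack([cv2.resize(p["color"][150:280,110:240],(384,384)),q["color"][:,56:456]]))
E
```

```text
t: 9.07
ee_pos: [0.5397, 0.1394, 0.0365]
tool_rot: [-179.9, -0.2, -173.6]
force: [-0.7, -0.0, 0.7]
gripper_width: 0.7
grasp_force: 0.0
{'tray_pull': [([0.6287, 0.293, -0.0046], 0.74)], 'shield_bar': [([0.539, 0.1389, 0.0563], 0.67)]}
```

View pics/s2.png

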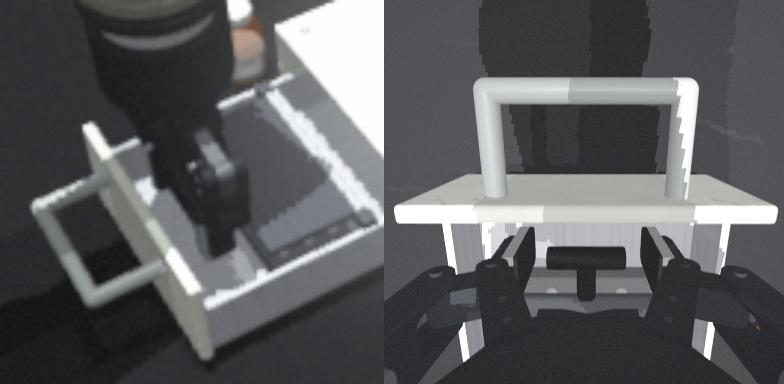

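The crossbar sits between the two pads, at about (587,258) in the right half. I'll close on its ends.

```bash
python3 -m pendant '[[0.02,[0,0,0],0],[0.02,[0,0,0],0],[0.02,[0,0,0],0],[0.02,[0,0,0],0],[0.02,[0,0,0],0],[0.02,[0,0,0],0]]'
```

```text
t: 10.02
ee_pos: [0.5423, 0.1389, 0.04]
tool_rot: [-180.0, 0.1, -173.6]
force: [-2.4, -3.4, 9.2]
gripper_width: 0.449
grasp_force: 59.1
```

Held at 38 mm opening. Next is the first half of the arc (radius 84 mm, to 0.8 rad).

```bash
python3 -m pendant '[[0.02,[-0.0003,0,-0.0067],0],[0.02,[-0.0011,0,-0.0134],0],[0.02,[-0.0024,0,-0.02],0],[0.02,[-0.0043,0,-0.0264],0],[0.02,[-0.0066,0,-0.0327],0],[0.02,[-0.0095,0,-0.0388],0],[0.02,[-0.0128,0,-0.0446],0],[0.02,[-0.0166,0,-0.0502],0],[0.02,[-0.0208,0,-0.0554],0],[0.02,[-0.0255,0,-0.0603],0],[0.02,[-0.0255,0,-0.0603],0]]'
python3 - <<'E'
from h import *
p,o=find("scene",["tray_pull","shield_hinge","shield_bar"]);print(o)
cv2.imwrite("pics/s3.png",cv2.resize(p["color"][130:280,110:290],(720,600)))
E
```

```text
t: 11.4
ee_pos: [0.566, 0.1416, 0.0985]
tool_rot: [-179.9, -0.1, -173.6]
force: [0.3, -5.6, -6.5]
gripper_width: 0.444
grasp_force: 60.9
{'tray_pull': [([0.4631, 0.1321, 0.0646], 0.65)], 'shield_hinge': [([0.6298, 0.1411, 0.0572], 0.84), ([0.5642, 0.141, 0.117], 0.57)], 'shield_bar': [([0.5689, 0.1403, 0.1163], 0.72)]}
```

View pics/s3.png

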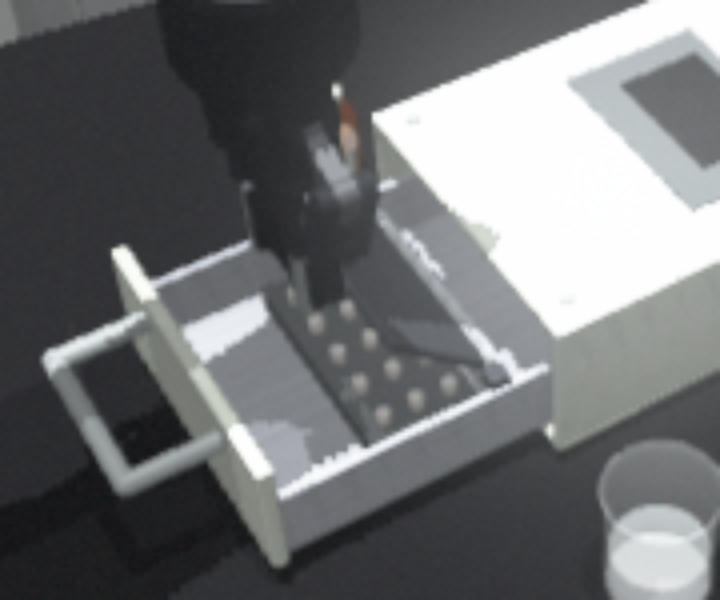

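The shield is lifted to about 0.8 rad, the wells show beneath it, and the tray is still out with little force on the tool. On to 1.5 rad.

```bash
python3 -m pendant '[[0.02,[-0.005,0,-0.0045],0],[0.02,[-0.0103,0,-0.0086],0],[0.02,[-0.016,0,-0.0122],0],[0.02,[-0.0219,0,-0.0153],0],[0.02,[-0.0281,0,-0.018],0],[0.02,[-0.0344,0,-0.0202],0],[0.02,[-0.0409,0,-0.0219],0],[0.02,[-0.0476,0,-0.023],0],[0.02,[-0.0526,0,-0.0235],0],[0.02,[-0.0526,0,-0.0235],0],[0.02,[-0.0526,0,-0.0235],0]]'
python3 - <<'E'
from h import *
for c in ("scene","top","wrist"):
    p,o=find(c,["tray_pull","shield_hinge","shield_bar"]);print(c,o)
    if c=="wrist":cv2.imwrite("pics/w4.png",p["color"]); a=p["color"]
    if c=="scene":b=cv2.resize(p["color"][110:280,110:280],(384,384))
cv2.imwrite("pics/w4.png",np.hstack([b,a[:,56:456]]))
E
```

```text
t: 12.98
ee_pos: [0.6178, 0.1474, 0.1224]
tool_rot: [-179.9, -0.2, -173.6]
force: [-2.4, -6.3, 0.4]
gripper_width: 0.441
grasp_force: 60.2
scene {'tray_pull': [([0.4665, 0.135, 0.0668], 0.59)], 'shield_hinge': [([0.6331, 0.1422, 0.0578], 0.81)], 'shield_bar': [([0.6118, 0.1482, 0.139], 0.85)]}
top {'tray_pull': [], 'shield_hinge': [], 'shield_bar': []}
wrist {'tray_pull': [], 'shield_hinge': [([0.6285, 0.1461, 0.0513], 0.65)], 'shield_bar': [([0.6081, 0.1442, 0.1379], 0.8)]}
```

View pics/w4.png

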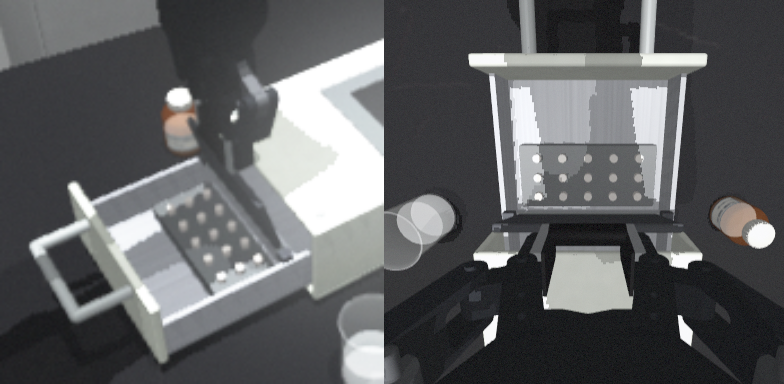

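The shield is close to upright and gripped. Bottle and beaker are untouched. I'll measure the tray and the angle from the wrist picture: panel top at rows 54–80, hinge lugs near rows 217–226, bar near row 237.

Run:
```python
from h import *
p=eyes.camera("wrist"); R=np.array(p["R"]);t=np.array(p["t"]); f=192/np.tan(np.radians(p["fovy"])/2);C=-R.T@t
def bp(u,v,z):
    d=R.T@np.array([(u-p["cx"])/f,(v-p["cy"])/f,1]); return np.round(C+d*(z-C[2])/d[2],4)
for n,u,v,z in [("panel outer top L",141,56,.08),("panel outer top R",378,56,.08),("panel inner L",150,79,.08),("inner R",368,79,.08),("readertop L",146,262,.09),("readertop R",374,262,.09),("lugL",178,217,.056),("lugR",348,226,.056)]: print(n,bp(u,v,z))
def pr(X): c=R@np.array(X)+t; return np.round([p["cx"]+f*c[0]/c[2],p["cy"]+f*c[1]/c[2]],1)
print("pred bar at tcp",pr([.6178,.1475,.14]),"hinge pred",pr([.6245,.1485,.056]), pr([.503,.136,.08]))
g=p["color"]; cv2.imwrite("pics/w5.png",cv2.resize(g[195:275,150:380],None,fx=3.4,fy=6,interpolation=1))
```

```text
panel outer top L [0.5195 0.0612 0.08  ]
panel outer top R [0.5029 0.2112 0.08  ]
panel inner L [0.5326 0.067  0.08  ]
inner R [0.5169 0.2078 0.08  ]
readertop L [0.6602 0.0684 0.09  ]
readertop R [0.6415 0.2358 0.09  ]
lugL [0.6361 0.0812 0.056 ]
lugR [0.6281 0.2248 0.056 ]
pred bar at tcp [258.1 254.2] hinge pred [259.1 212.5] [260.6  41.7]
```

View pics/w5.png

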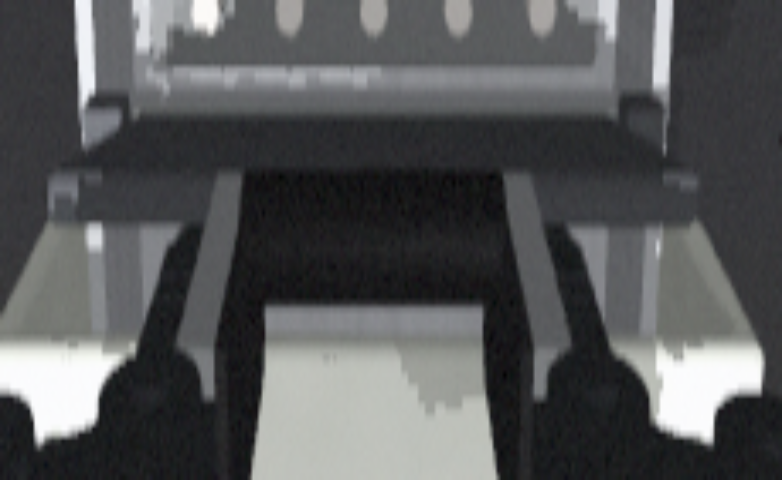

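```bash
cat > fit.py <<'E'
from h import *
from scipy.optimize import least_squares
def model(p,org=(.642,.152),phi=.1125):
    R=np.array(p["R"]);t=np.array(p["t"]); f=192/np.tan(np.radians(p["fovy"])/2)
    M=Ro.from_euler("z",phi).as_matrix(); o=np.array([*org,0])
    def pr(X): c=R@(M@np.array(X)+o)+t; return p["cy"]+f*c[1]/c[2]
    def rows(v):
        dx,q,th=v; h=.12-q; c,s=np.cos(th),np.sin(th)
        P=lambda r,n,y=0:(h-r*c+n*s+dx,y,.056+r*s+n*c)   # n: normal (top side when shut -> rear when up)
        bar=max(pr((h-.084*c+dx+.006*np.cos(a),0,.056+.084*s+.006*np.sin(a))) for a in np.linspace(0,6.28,60))
        return np.array([pr((-q+dx,0,.08)),pr((dx,-.06,.09)),pr((dx,.06,.09)),pr(P(.062,-.003)),pr(P(.062,.003)),bar])
    return rows
E
python3 - <<'E'
from fit import *
p=eyes.camera("wrist"); cv2.imwrite("pics/cur.png",p["color"])
g=cv2.GaussianBlur(p["color"],(3,1),0).mean(2)
print("panel",[int(x) for x in g[48:84,260]])
for c in (158,362): print("reader",c,[int(x) for x in g[236:262,c]])
print("flap L",[int(x) for x in g[206:240,190]]); print("flap R",[int(x) for x in g[206:240,330]])
print("bar",[int(x) for x in g[206:256,259]])
m=model(p)
print(m([0,.14,1.5]),m([0,.14,1.4]),m([0,.135,1.5]))
ob=np.array([54,252,252,223.7,231.7,245.5])
r=least_squares(lambda v:m(v)-ob,[0,.14,1.5]); print(r.x,r.fun)
E
```

```text
panel [34, 35, 35, 36, 35, 120, 148, 152, 156, 157, 157, 158, 158, 158, 159, 155, 146, 139, 125, 115, 112, 113, 113, 114, 116, 116, 117, 116, 117, 116, 115, 127, 168, 181, 180, 181]
reader 158 [60, 77, 97, 118, 127, 128, 127, 127, 123, 122, 117, 119, 118, 116, 116, 139, 184, 225, 243, 249, 252, 252, 252, 252, 252, 229]
reader 362 [56, 56, 68, 84, 111, 126, 129, 128, 127, 125, 116, 110, 111, 108, 108, 133, 178, 220, 240, 248, 251, 251, 252, 251, 246, 210]
flap L [134, 133, 131, 120, 107, 102, 102, 111, 84, 44, 44, 44, 44, 43, 43, 43, 42, 47, 53, 57, 60, 61, 61, 62, 59, 62, 83, 104, 107, 108, 106, 106, 107, 108]
flap R [122, 121, 117, 112, 104, 100, 95, 101, 83, 49, 40, 45, 42, 43, 42, 45, 40, 47, 54, 59, 61, 64, 64, 64, 65, 62, 66, 87, 95, 96, 95, 96, 95, 95]
bar [153, 154, 140, 127, 110, 101, 100, 88, 61, 42, 42, 41, 43, 41, 43, 42, 42, 27, 18, 21, 21, 24, 23, 25, 24, 20, 30, 32, 31, 35, 33, 34, 28, 25, 25, 19, 28, 22, 21, 45, 118, 139, 137, 138, 132, 124, 139, 163, 175, 186]
[ 41.55593411 251.24059091 251.1287633  231.84926589 241.27323879
 263.53679951] [ 41.55593411 251.24059091 251.1287633  221.69924523 231.51964485
 247.94497051] [ 50.34718963 251.24059091 251.1287633  239.47722163 248.77088316
 272.11664339]
[6.56867297e-04 1.33611020e-01 1.30598985e+00] [-0.09503371  0.05543842 -0.05536915 -0.7481222   1.14086408 -0.24035817]
```

The fit is clean (residuals about 1 px): tray 0.1336, shield 1.31 rad. Torsional friction in the tight pinch pushed the tray in by about 6 mm and held the shield back. I'll check whether a near-contact jaw command gives a softer grip.

```bash
python3 -m pendant '[[0.034,[0,0,0],0],[0.034,[0,0,0],0]]';python3 -m pendant '[[0.036,[0,0,0],0],[0.036,[0,0,0],0]]'; python3 -m pendant '[[0.037,[0,0,0],0],[0.037,[0,0,0],0]]'
```

```text
t: 13.92
ee_pos: [0.6178, 0.1474, 0.1223]
tool_rot: [-179.9, -0.2, -173.6]
force: [-2.3, -5.0, -0.4]
gripper_width: 0.44
grasp_force: 60.2
t: 14.18
ee_pos: [0.6178, 0.1474, 0.1224]
tool_rot: [-179.9, -0.2, -173.6]
force: [-3.7, -6.3, 0.5]
gripper_width: 0.444
grasp_force: 60.2
t: 14.42
ee_pos: [0.6178, 0.1474, 0.1224]
tool_rot: [-179.9, -0.2, -173.6]
force: [-2.8, -5.5, 0.7]
gripper_width: 0.444
grasp_force: 60.2
```

```bash
cat >> fit.py <<'E'
def measure():
    p=eyes.camera("wrist"); g=cv2.GaussianBlur(p["color"],(3,1),0).mean(2); m=model(p)
    def up(c,a,b,th):
        s=g[a:b,c]; i=np.where((s[:-1]<=th)&(s[1:]>th))[0]
        return (a+i[0]+(th-s[i[0]])/(s[i[0]+1]-s[i[0]])+.5) if len(i) else np.nan
    pan=up(260,20,110,80)
    rd=[up(c,240,300,175) for c in (158,362)]
    # flap: dark run start
    dark=[207+int(np.argmax(g[207:,c]<50)) for c in (190,330)]
    fr=np.mean([up(c,d+3,d+40,52) for c,d in zip((190,330),dark)]); rr=np.mean([up(c,d+6,d+50,78) for c,d in zip((190,330),dark)])
    bar=up(259,int(rr),300,80)
    ob=np.array([pan,*rd,fr,rr,bar]); k=~np.isnan(ob)
    r=least_squares(lambda v:(m(v)-ob)[k],[0,.135,1.4],loss="soft_l1")
    print("rows",ob.round(1),"res",(m(r.x)-ob).round(1),"dx,q,th",r.x.round(4)); return p
E
python3 -c "
from fit import *
measure()"
python3 -m pendant '[[0.02,[-0.008,0,-0.0015],0],[0.02,[-0.008,0,-0.0015],0]]'
python3 -c "
from fit import *
measure()"
```

```text
rows [ 53.  252.3 252.4 224.1 232.6 246. ] res [ 0.   0.1 -0.1 -0.9  0.5  0.1] dx,q,th [9.0000e-04 1.3440e-01 1.3164e+00]
t: 14.72
ee_pos: [0.626, 0.1483, 0.1235]
tool_rot: [-179.9, -0.2, -173.6]
force: [-1.8, -5.1, -2.6]
gripper_width: 0.441
grasp_force: 60.5
rows [ 40.1 241.3 241.9 220.  224.6 245. ] res [-0.1  0.3 -0.3 -0.8  4.3 -0.2] dx,q,th [1.2000e-03 1.3410e-01 1.4001e+00]
```

The tray held at 0.134 and the shield gained 0.084 rad. I'll continue.

```bash
python3 -m pendant '[[0.02,[-0.008,0,-0.001],0],[0.02,[-0.008,0,-0.001],0]]'
python3 -c "
from fit import *
p=measure()
cv2.imwrite('pics/w6.png',p['color'])
print(find('scene',['tray_pull','shield_hinge','shield_bar','small_bottle','glass_beaker'])[1])"
```

```text
t: 15.02
ee_pos: [0.6336, 0.1491, 0.1241]
tool_rot: [-179.9, -0.2, -173.6]
force: [-1.2, -6.3, -3.8]
gripper_width: 0.438
grasp_force: 60.4
rows [ 27.1   nan   nan 216.  220.7 244.2] res [-0.1  nan  nan -0.6  4.4 -0.3] dx,q,th [0.0555 0.1883 1.4823]
{'tray_pull': [([0.468, 0.1318, 0.0658], 0.97)], 'shield_hinge': [([0.6317, 0.1431, 0.0576], 0.71)], 'shield_bar': [([0.6259, 0.1471, 0.1407], 0.65)], 'small_bottle': [([0.6246, 0.2951, 0.0001], 0.86)], 'glass_beaker': [([0.6682, -0.0115, 0.0027], 0.78)]}
```

View pics/w6.png

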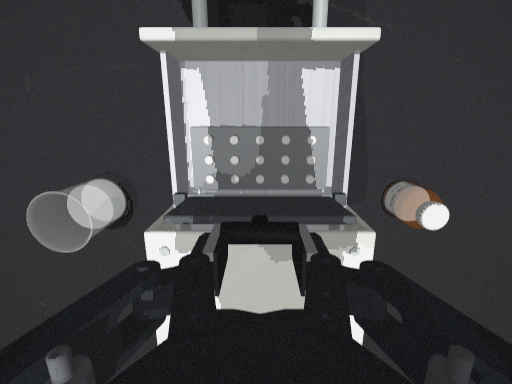

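```bash
python3 -m pendant '[[0.02,[-0.008,0,0],0],[0.02,[-0.008,0,0],0]]'
cat >> fit.py <<'E'
def measure2(dx=.0011):
    p=eyes.camera("wrist"); g=cv2.GaussianBlur(p["color"],(3,1),0).mean(2); m=model(p)
    def up(c,a,b,th):
        s=g[a:b,c]; i=np.where((s[:-1]<=th)&(s[1:]>th))[0]
        return (a+i[0]+(th-s[i[0]])/(s[i[0]+1]-s[i[0]])+.5) if len(i) else np.nan
    pan=up(260,3,110,80); bar=up(259,225,300,80)
    r=least_squares(lambda v:(m([dx,*v])-[pan,0,0,0,0,bar])[[0,5]],[.135,1.5])
    print("rows",pan,bar,"q,th",r.x.round(4)); print("flap rows",m([dx,*r.x])[3:5], [int(x) for x in g[204:236,190]],[int(x) for x in g[240:262,150]]); return p
E
python3 -c "
from fit import *
measure2()
print(find('scene',['tray_pull','shield_hinge','shield_bar'])[1])"
```

```text
t: 15.62
ee_pos: [0.6414, 0.15, 0.124]
tool_rot: [-179.9, -0.2, -173.6]
force: [-2.9, -6.2, -2.8]
gripper_width: 0.438
grasp_force: 60.4
rows 13.050607287449393 243.93426294820716 q,th [0.1337 1.5713]
flap rows [212.40054518 221.84172285] [48, 48, 50, 49, 46, 45, 44, 52, 81, 94, 101, 99, 91, 96, 97, 90, 87, 123, 150, 161, 168, 171, 178, 180, 180, 180, 180, 180, 180, 179, 180, 178] [241, 242, 241, 242, 242, 242, 242, 242, 241, 240, 242, 241, 241, 241, 241, 241, 241, 241, 241, 222, 149, 26]
{'tray_pull': [([0.4659, 0.1315, 0.0662], 0.89), ([0.6458, 0.1452, 0.0015], 0.56)], 'shield_hinge': [([0.631, 0.1422, 0.0586], 0.7)], 'shield_bar': [([0.6342, 0.1485, 0.1419], 0.65)]}
```

Shield about 1.571 rad, tray about 0.1337. I'll check the tray number for bias using the picture taken at the stop (w3, known camera pose).

```bash
python3 -c "
from fit import *
p=eyes.camera('wrist'); s=manip.sense(); T1=Ro.from_euler('xyz',s['tool_rot'],degrees=True)
R=np.array(p['R']); C=np.array([0.44025993,0.13435607,0.33807751]); 
q=dict(p); q['t']=-R@C; m=model(q)
g=cv2.imread('pics/w3.png').mean(2); print([int(x) for x in g[166:194,256]],[int(x) for x in g[166:194,230]])
for v in (.134,.137,.14): print(v,m([.0011,v,0])[0])
"
```

```text
[62, 59, 59, 60, 57, 60, 60, 91, 175, 195, 196, 197, 196, 194, 195, 195, 194, 194, 196, 194, 211, 227, 239, 240, 238, 236, 232, 229] [62, 61, 61, 63, 62, 65, 62, 88, 174, 195, 193, 193, 193, 194, 193, 195, 194, 196, 193, 192, 210, 227, 237, 239, 236, 235, 231, 231]
0.134 192.12857690490873
0.137 189.2563403731911
0.14 186.36729076455444
```

The stop picture gives 186.4 predicted against about 186.3 observed, so there is no bias and the tray is about 6 mm short of its stop, inside the 10 mm limit. I'll hold for a second to check for creep.

```bash
python3 -m pendant '[[0.02,[0.003,0,0],0],[0.02,[0.003,0,0],0],[0.02,[0.003,0,0],0],[0.02,[0.003,0,0],0],[0.02,[0.003,0,0],0],[0.02,[0.003,0,0],0],[0.02,[0.003,0,0],0],[0.02,[0.003,0,0],0]]'
python3 -c "
from fit import *
measure2()"
```

```text
t: 16.92
ee_pos: [0.6383, 0.1496, 0.1241]
tool_rot: [-179.9, -0.2, -173.6]
force: [-2.0, -6.1, -4.2]
gripper_width: 0.445
grasp_force: 60.4
rows 18.99771689497717 243.929718875502 q,th [0.1336 1.5335]
flap rows [213.6835685  223.21780021] [46, 47, 46, 44, 50, 46, 46, 45, 42, 71, 88, 99, 105, 105, 102, 100, 94, 92, 99, 105, 111, 128, 152, 165, 175, 180, 180, 180, 181, 180, 180, 181] [241, 242, 242, 242, 242, 242, 242, 242, 242, 242, 242, 241, 242, 242, 241, 242, 242, 242, 241, 222, 151, 24]
```

The 3 mm test pull back moved only the shield, and the tray stays put at 0.1336. I'll go back to the balance point, confirm it and hand in.

```bash
python3 -m pendant '[[0.02,[-0.001,0,0],0],[0.02,[-0.002,0,0],0],[0.02,[-0.003,0,0],0],[0.02,[-0.003,0,0],0],[0.02,[-0.003,0,0],0],[0.02,[-0.003,0,0],0]]'
python3 -c "
from fit import *
measure2()
print(manip.close_job())"
```

```text
t: 17.73
ee_pos: [0.641, 0.1499, 0.124]
tool_rot: [-179.9, -0.3, -173.6]
force: [-2.6, -6.5, -3.6]
gripper_width: 0.44
grasp_force: 60.4
rows 13.95320197044335 243.9156862745098 q,th [0.1336 1.5659]
flap rows [212.57788629 222.03367202] [49, 47, 50, 47, 49, 48, 42, 44, 73, 91, 99, 103, 99, 88, 96, 93, 94, 111, 139, 155, 163, 169, 177, 180, 179, 179, 180, 180, 180, 179, 178, 179] [241, 242, 241, 242, 241, 241, 241, 241, 241, 240, 241, 241, 241, 240, 240, 241, 241, 241, 241, 221, 151, 32]
the job is handed in; nothing more can be done
None
```

I handed the job in (no verdict was returned) with the shield held by its crossbar at about 1.57 rad with a 60 N grip; the tray, first pulled out to its stop with the shield shut, crept in while the shield was raised and ended at about 0.134 m, inside the 10 mm limit, and the bottle and beaker were left alone.

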